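# Make up two microscope kits

### The arm

A 7-joint arm with a two-finger parallel gripper is mounted at the origin on the work surface. World frame = base frame: x ahead of the robot, y to its left, z up, the work surface at z = 0. Lengths are in m, angles in rad, forces in N, time in s.
With the tool pointing down it reaches from about 0.4 to 0.9 m from the base axis. Payload 5.5 kg.
Tool frame: the origin (TCP) lies at the centre of the arm's flange, where the gripper is bolted on; the fingertips stand 173 mm ahead of it and the grasp point (between the pads) lies 155 mm ahead of it; z points along the fingers, y is the line along which they close (so a half turn about z gives the same grasp; the last joint's range is limited). The gripper opens to 85 mm and grips with 20 to 120 N. Pads are 22 mm wide; open, the fingers measure 114 mm over their backs; the gripper's body (76 mm by 85 mm) begins 54 mm behind the grasp point. The pads swing forward as they close: fully open they stand 13 mm farther back than shut.
Start: joints at [-0.861, 0.501, -0.427, 1.55, 0.221, 1.138, -0.21], TCP at [0.281, 0.586, 0.405] pointing down, gripper open.
Joint ranges: [-2.88, 2.88], [-0.31, 2.03], [-1.54, 1.56], [0.2, 2.42], [-1.41, 4.55], [0.19, 2.02], [-2.57, 2.57]. Speed limits (rad/s): [2.57, 2.57, 3.14, 3.14, 3.14, 3.14, 3.14].

### API

Orientations are given as a rotation vector (axis times angle).
In Python, from cell import env gives the robot as it stands. The module is installed in compiled form; this text tells all that it offers.
- The arm moves only by the shell command python3 -m jog 'ROWS' [FORCE]. ROWS is JSON, a list of rows, each a list of 3 entries, a list of its own where there are three numbers: the gripper command: -1 is shut, 1 is fully open, values between are in proportion, then the shift along the tool's x, y, z each as a share of 800 mm, from -1 to 1, then the turn about the tool's z as a share of 45 degrees, from -1 to 1. A call has 1 to 8 rows; each row is the pose to reach, as a shift and turn from the pose commanded when the call began, along the tool's axes at that moment; what a row does not reach only later rows make up. A row lasts 1/8 s, in which the tool goes at most 62.5 mm and 10.7 degrees, less where a joint would pass 70% of its speed; a pose out of reach is approached as far as the arm can. A call with a number of a shift or a turn outside -1 to 1 is refused whole. A call with a gripper value outside its range is refused whole. The fingers move at their own pace and stop on an object; FORCE is the grip in N (left out, the last holds). Time passes only in rows, so rows that repeat a pose let the fingers close. It gives the time, the measured TCP pose, the force, the opening and the grip force at its end, in the units of the state.
- env.get_obs(): the state, without advancing time (a new reading comes with each control period).
- env.snapshot(name): name is "scene" or "side" or "wrist"; returns a dict with "pixels" (384x512x3 uint8, red, green, blue), "fx", "fy", "cx", "cy" (pixels), "world_from_camera" (4x4, takes a point from camera to world coordinates); the wrist camera has in their place "hand_eye" (4x4, takes a point from camera to tool coordinates, whose origin is the TCP and whose axes are the flange's). Camera axes: x right, y up, looking along -z (the intrinsics and any distortion apply to the point x, -y, -z); pixel columns grow to the right and rows downward; lengths in m; the calibration is good to about 2 mm. A picture is of the moment at which its call begins: read the wrist's pose just before it. There is no depth.
- env.sign_off(): hands the job in; it is judged then, once.
The state is a dict: "time_s": time; "joint_pos": joint angles; "joint_velocities": joint speeds; "tau": joint torques, N m; "ee_pos": TCP position; "orientation": TCP orientation; "force": force on the tool from outside, world axes, zero at the start; "torque": the same for the moment, N m; "width": finger opening in m; "grasp_force": force on a finger pad.
Only numpy, scipy, OpenCV 4.12 (cv2) and the standard library are available. Lean on these libraries where they do the work, as an engineer would, in place of code of your own. Each camera call takes 0.05 s, during which the arm holds its last target. There are 200 camera calls.

### The job

Make up the two microscope kits. In the tray with two high sides, first push the slide box snug into the corner where the high sides meet, its long side flat along the far high side; only then put in the lamp carton, snug against the slide box's near long side and against the left high side; in the divided tray, stand the eyepiece in the narrow compartment and the specimen jar in the wide one. Keep everything upright, leave the beaker, petri dish and wash bottle where they are, and let go of it all at the end.

Things in the scene. Friction and masses are not known exactly. Their poses are not given: they have to be found in the camera images.
- corner_tray: Fixed tray, dark walls, pale floor, inside 140 (x) by 130 (y) mm, floor top 4 mm above the bench. Origin: centre of the inside, at bench height, z up. Two high sides, 12 mm thick, 18 mm above the bench: the far one (+x, away from the robot) and the left one seen from the robot (+y), inner faces at x = +70 and y = +65 mm. The two others (inner faces x = -70, y = -65 mm) are 5 mm thick, 10 mm high. On either side of the bench, yaw within 0.3 rad.
- divided_tray: Fixed tray, dark walls, pale floor, 110 (x) by 170 (y) mm, 16 mm high, walls 4 mm, floor top 4 mm above the bench. Origin: centre of underside, z up. A divider along x at y = +17 mm, 4 mm thick, 16 mm high: narrow compartment (left, +y) from y = +19 to +81 mm, wide one (right) from y = -81 to +15 mm, both x = -51 to +51 mm. On the other side of the bench, yaw within 0.3 rad.
- slide_box_c (a point): Slide box: closed grey plastic box with a black seam, a small steel clasp on one long side and a white label on top; 40 (x) by 84 (y) by 40 (z, height) mm, 90 to 160 g, stands on the bench. The point is its centre, 20 mm above its underside.
- lamp_carton_c (a point): Lamp carton: closed plain cardboard carton with a paler tape strip over it, 44 by 44 mm, 55 mm high (z), sides along its x and y, 50 to 95 g. The point is its centre, 27.5 mm above its underside.
- eyepiece_c (a point): Microscope eyepiece standing upright on its steel barrel: barrel diameter 30 mm from 0 to 24 mm height, black plastic head diameter 38 mm from 24 to 48 mm, narrowing to 32 mm at the top at 55 mm; 65 to 120 g. The point is its centre, 27.5 mm above its underside; z up along its axis.
- jar_c (a point): Specimen jar, amber glass with brass-coloured screw lid: body diameter 46 mm, lid diameter 47 mm, 62 mm high in all, 75 to 135 g, upright. The point is its centre, 31 mm above its underside; z up along its axis.
- beaker: Clear glass beaker, 70 mm across, 90 mm high, loose; not part of the kits. Origin: centre of its underside.
- petri_dish: Flat closed glass petri dish, 90 mm across, 16 mm high, loose; not part of the kits. Origin: centre of its underside.
- wash_bottle: White plastic bottle with black cap, 60 mm across, 150 mm high, loose, at the right of the bench; not part of the kits. Origin: centre of its underside.
Things that resemble listed ones, but are neither listed nor needed, are in the scene too. Leave any purple look-alike of the part that bears eyepiece_c alone.

How it is judged:
On the way, in this order (a step that is already met when the one before it is completed fails the run):
1. the slide box is snug in the high corner and released, before the carton is in the tray (x of slide_box_c in the frame of corner_tray between 0.044 and 0.053 m and y of slide_box_c in the frame of corner_tray between 0.017 and 0.026 m and z of slide_box_c in the frame of corner_tray between 0.02 and 0.028 m and angle between the y axis of slide_box_c and the y axis of corner_tray, either way round below 0.1 rad and angle between slide_box_c's own z axis and vertical below 0.1 rad and contact force between slide_box and the fingers below 0.3 N and horizontal distance between lamp_carton_c and corner_tray above 0.08 m), for 0.2 s.
2. the lamp carton is snug against the slide box and the left high side, and released (x of slide_box_c in the frame of corner_tray between 0.044 and 0.053 m and y of slide_box_c in the frame of corner_tray between 0.017 and 0.026 m and z of slide_box_c in the frame of corner_tray between 0.02 and 0.028 m and angle between the y axis of slide_box_c and the y axis of corner_tray, either way round below 0.1 rad and angle between each of slide_box_c, lamp_carton_c's own z axis and vertical below 0.1 rad and x of lamp_carton_c in the frame of corner_tray between 0 and 0.012 m and y of lamp_carton_c in the frame of corner_tray between 0.037 and 0.046 m and z of lamp_carton_c in the frame of corner_tray between 0.027 and 0.036 m and (angle between the x axis of lamp_carton_c and the x axis of corner_tray, either way round below 0.13 rad or angle between the y axis of lamp_carton_c and the x axis of corner_tray, either way round below 0.13 rad) and contact force between lamp_carton and the fingers below 0.3 N), for 0.2 s.
At the end, for the whole second after the job is handed in: Slide box within 6 mm of both high sides, long side within 0.1 rad of the far one; carton square (0.13 rad), within 6 mm of the left side and 8 mm of its place against a fully home box; eyepiece upright in the narrow compartment, jar upright in the wide one; all released, at rest (x of slide_box_c in the frame of corner_tray between 0.044 and 0.053 m and y of slide_box_c in the frame of corner_tray between 0.017 and 0.026 m and z of slide_box_c in the frame of corner_tray between 0.02 and 0.028 m and angle between the y axis of slide_box_c and the y axis of corner_tray, either way round below 0.1 rad and angle between each of slide_box_c, lamp_carton_c, eyepiece_c, jar_c's own z axis and vertical below 0.1 rad and x of lamp_carton_c in the frame of corner_tray between 0 and 0.012 m and y of lamp_carton_c in the frame of corner_tray between 0.037 and 0.046 m and z of lamp_carton_c in the frame of corner_tray between 0.027 and 0.036 m and (angle between the x axis of lamp_carton_c and the x axis of corner_tray, either way round below 0.13 rad or angle between the y axis of lamp_carton_c and the x axis of corner_tray, either way round below 0.13 rad) and x of eyepiece_c in the frame of divided_tray between -0.045 and 0.045 m and y of eyepiece_c in the frame of divided_tray between 0.025 and 0.075 m and z of eyepiece_c in the frame of divided_tray between 0.027 and 0.036 m and x of jar_c in the frame of divided_tray between -0.045 and 0.045 m and y of jar_c in the frame of divided_tray between -0.075 and 0 m and z of jar_c in the frame of divided_tray between 0.03 and 0.04 m and linear speed of each of slide_box, lamp_carton, eyepiece, jar below 0.02 m/s); the robot touches nothing.
It fails at once if a kit item toppled (angle between any of slide_box_c, lamp_carton_c, eyepiece_c, jar_c's own z axis and vertical above 0.8 rad).
It fails at once if a bystander was moved more than 30 mm (distance of any of beaker, petri_dish, wash_bottle from where it was at the start of the episode above 0.03 m).
It also fails if it takes over 141 s, if anything falls off the work surface, if the arm or the gripper's body presses on something with over 40 N, if the wrist force passes 120 N, or if a joint passes its speed limit or range.

## Working session

There is one attempt and no reset: what is moved stays moved. The work goes in short steps, Python scripts to look and compute and a shell command to move; the robot and the scene stay as the last step left them, time stands still between calls to the robot, and variables do not carry over. Pictures are saved under pics/ and viewed, at most 14 in all, crops included, and the job is handed in when it is done.

```bash
mkdir -p pics; cat > h.py <<'E'
import numpy as np, cv2
from scipy.spatial.transform import Rotation as R
from cell import env
def snap(n,f=None):
    o=env.get_obs(); s=env.snapshot(n); s['o']=o
    if 'hand_eye' in s:
        T=np.eye(4);T[:3,:3]=R.from_rotvec(o['orientation']).as_matrix();T[:3,3]=o['ee_pos']
        s['world_from_camera']=T@np.array(s['hand_eye'])
    if f: cv2.imwrite(f'pics/{f}.png',s['pixels'][:,:,::-1])
    return s
def ray(s,u,v):
    W=np.array(s['world_from_camera']); d=W[:3,:3]@np.array([(u-s['cx'])/s['fx'],-(v-s['cy'])/s['fy'],-1]); return W[:3,3],d
def onz(s,u,v,z):
    c,d=ray(s,u,v); return c+d*(z-c[2])/d[2]
def proj(s,p):
    W=np.linalg.inv(np.array(s['world_from_camera'])); q=W[:3,:3]@np.array(p)+W[:3,3]
    return np.array([s['cx']+s['fx']*q[0]/-q[2], s['cy']-s['fy']*q[1]/-q[2]])
E
python3 - <<'E'
from h import *
for n in ('scene','side','wrist'):
    s=snap(n,n+'0'); print(n,{k:(np.round(v,3).tolist()) for k,v in s.items() if k not in('pixels','o')})
o=env.get_obs(); print({k:np.round(v,3).tolist() for k,v in o.items()})
E
```

```text
scene {'fx': 474.62, 'fy': 474.62, 'cx': 255.761, 'cy': 184.53, 'world_from_camera': [[-0.617, -0.583, 0.528, 1.302], [0.787, -0.446, 0.426, 0.497], [-0.013, 0.679, 0.734, 1.052], [0.0, 0.0, 0.0, 1.0]]}
side {'fx': 421.613, 'fy': 421.613, 'cx': 249.251, 'cy': 185.958, 'world_from_camera': [[-0.998, 0.05, -0.034, 0.559], [-0.057, -0.613, 0.788, 0.823], [0.019, 0.788, 0.615, 0.747], [0.0, 0.0, 0.0, 1.0]]}
wrist {'fx': 310.561, 'fy': 310.561, 'cx': 257.002, 'cy': 194.451, 'hand_eye': [[0.001, 0.966, 0.258, 0.065], [1.0, -0.001, 0.0, -0.001], [0.0, 0.258, -0.966, 0.031], [0.0, 0.0, 0.0, 1.0]], 'world_from_camera': [[0.431, -0.872, -0.232, 0.222], [0.902, 0.416, 0.113, 0.613], [-0.002, -0.258, 0.966, 0.373], [0.0, 0.0, 0.0, 1.0]]}
{'time_s': 0.15, 'joint_pos': [-0.861, 0.502, -0.427, 1.551, 0.221, 1.138, -0.21], 'joint_velocities': [-0.0, -0.002, 0.001, -0.002, 0.003, -0.001, 0.001], 'tau': [-0.006, -57.004, -5.825, -28.129, 0.011, 0.008, -0.0], 'ee_pos': [0.281, 0.586, 0.404], 'orientation': [-0.696, -3.063, 0.002], 'force': [0.234, 0.098, -0.663], 'torque': [-0.007, -0.028, 0.009], 'grasp_force': 0.0, 'width': 0.085}
```

View pics/scene0.png

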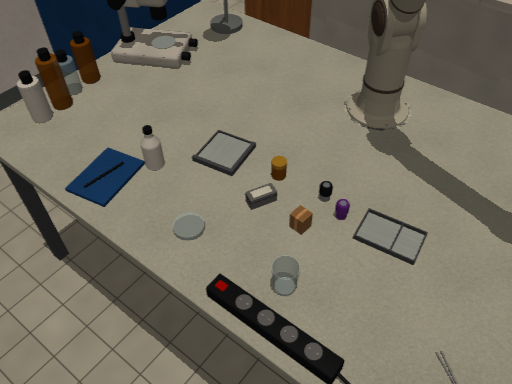

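View pics/side0.png

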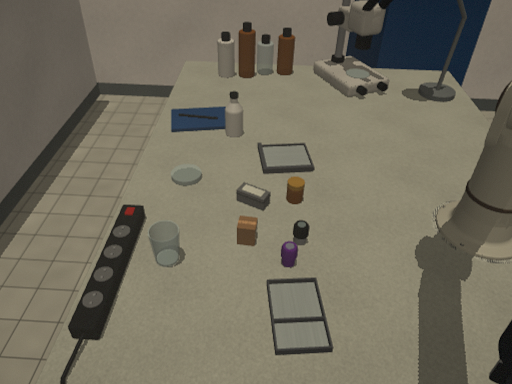

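The scene view shows these items, by scene pixel:
- corner tray (224,152) and divided tray (390,236)
- jar (279,168), slide box (262,196) and carton (301,220)
- black-headed eyepiece (326,189), with its purple look-alike at (342,209)
- petri dish (189,227), beaker (285,275) and wash bottle (152,150)

The side view agrees. Next I'll get rough positions from both views.

```bash
python3 - <<'E'
from h import *
a=snap('scene');b=snap('side')
pts={'slide':(262,196,253,196,.02),'carton':(301,220,247,231,.027),'eye':(326,189,301,230,.04),'purple':(342,209,289,253,.03),'jar':(279,168,296,190,.03),'ctray':(224,152,286,158,.004),'dtray':(390,236,298,315,.01),'petri':(189,227,187,176,.008),'beaker':(285,275,165,245,.045),'wash':(152,155,234,122,.06)}
for k,(u,v,x,y,z) in pts.items(): print(k,onz(a,u,v,z).round(3)[:2],onz(b,x,y,z).round(3)[:2])
# tray corners
for n,s,P in (('ct',a,[(223,132),(256,150),(229,172),(193,153)]),('ct',b,[(258,144),(307,144),(312,171),(262,172)]),('dt',a,[(369,211),(427,234),(413,260),(354,237)]),('dt',b,[(267,280),(317,279),(330,350),(275,351)])):
    print(n,[onz(s,u,v,.012).round(3)[:2].tolist() for u,v in P])
o=env.get_obs(); print(R.from_rotvec(o['orientation']).as_matrix().round(3))
E
```

```text
slide [ 0.585 -0.06 ] [ 0.586 -0.065]
carton [0.594 0.082] [0.593 0.08 ]
eye [0.466 0.08 ] [0.463 0.08 ]
purple [0.494 0.152] [0.492 0.148]
jar [ 0.471 -0.083] [ 0.469 -0.088]
ctray [ 0.498 -0.281] [ 0.493 -0.281]
dtray [0.481 0.297] [0.475 0.3  ]
petri [ 0.79  -0.158] [ 0.784 -0.156]
beaker [0.772 0.156] [0.776 0.158]
wash [ 0.684 -0.405] [ 0.666 -0.394]
ct [[0.433, -0.341], [0.435, -0.199], [0.563, -0.205], [0.568, -0.351]]
ct [[0.583, -0.342], [0.424, -0.356], [0.417, -0.206], [0.565, -0.189]]
dt [[0.44, 0.21], [0.416, 0.373], [0.516, 0.38], [0.545, 0.222]]
dt [[0.541, 0.215], [0.43, 0.204], [0.417, 0.375], [0.521, 0.384]]
[[-0.902  0.432 -0.   ]
 [ 0.432  0.902 -0.001]
 [ 0.    -0.001 -1.   ]]
```

```bash
python3 - <<'E'
import cv2
a=cv2.imread('pics/scene0.png')[120:270,180:440]; cv2.imwrite('pics/crop0.png',cv2.resize(a,None,fx=3,fy=3,interpolation=cv2.INTER_CUBIC))
E
```

```text
(no output)
```

View pics/crop0.png

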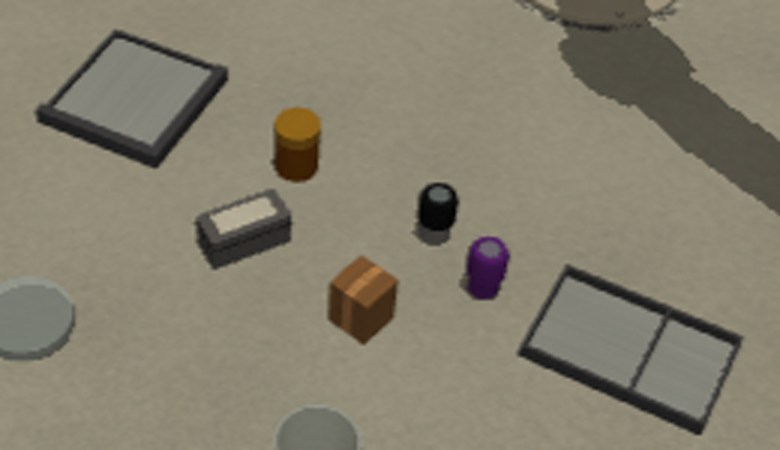

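In the crop, the thick walls of the corner tray are the camera-facing (+x) and right-hand (+y) sides, as described. There are two eyepiece candidates. The black head on a steel barrel at scene (326,189) fits the description. The purple one at (342,209) is the look-alike, so I'll leave it alone. Next I'll move the wrist camera over the bench.

```bash
cat >> h.py <<'E'
def go(p,yaw,tcp=False):
    """grasp point p (world), yaw(deg) of tool x -> shares"""
    o=env.get_obs(); M=R.from_rotvec(o['orientation']).as_matrix()
    p=np.array(p,float)+(0 if tcp else np.array([0,0,.155]))
    d=M.T@(p-o['ee_pos'])/.8
    cy=np.degrees(np.arctan2(M[1,0],M[0,0])); t=-((yaw-cy+180)%360-180)/45
    print('shift',d.round(4).tolist(),'turn',round(t,4),'yaw',round(cy,2),'ee',np.round(o['ee_pos'],4),'q7',round(o['joint_pos'][6],2),'w',round(o['width'],4),'t',o['time_s'])
E
python3 -c "
from h import *
go([.5,0,.5],180,True)"
```

```text
shift [-0.5636, -0.5424, -0.1193] turn -0.5688 yaw 154.4 ee [0.2808 0.586  0.4042] q7 -0.21 w 0.0851 t 0.25
```

```bash
python3 -m jog '[[1,[-0.28,-0.27,-0.12],-0.57],[1,[-0.56,-0.54,-0.12],-0.57],[1,[-0.56,-0.54,-0.12],-0.57],[1,[-0.56,-0.54,-0.12],-0.57],[1,[-0.56,-0.54,-0.12],-0.57],[1,[-0.56,-0.54,-0.12],-0.57],[1,[-0.56,-0.54,-0.12],-0.57],[1,[-0.56,-0.54,-0.12],-0.57]]'
python3 -c "
from h import *
go([.5,0,.5],180,True)"
```

```text
time_s: 1.25
ee_pos: [0.4531, 0.1227, 0.4834]
orientation: [-0.001, 3.141, 0.0]
force: [1.8, 0.7, -0.3]
width: 0.0854
grasp_force: 0.0
shift [-0.0585, -0.1534, -0.0207] turn 0.0012 yaw -179.95 ee [0.4531 0.1227 0.4834] q7 1.23 w 0.0854 t 1.25
```

```bash
python3 -m jog '[[1,[-0.058,-0.153,-0.02],0],[1,[-0.058,-0.153,-0.02],0],[1,[-0.058,-0.153,-0.02],0],[1,[-0.058,-0.153,-0.02],0],[1,[-0.058,-0.153,-0.02],0]]'
python3 -c "
from h import *
s=snap('wrist','w1'); go([.5,0,.5],180,True)"
```

```text
time_s: 1.88
ee_pos: [0.4989, 0.0042, 0.4986]
orientation: [0.006, -3.141, -0.001]
force: [-0.3, 0.9, -1.1]
width: 0.0856
grasp_force: 0.0
shift [-0.0013, -0.0053, -0.0017] turn 0.0053 yaw -179.76 ee [0.499  0.0042 0.4986] q7 1.49 w 0.0852 t 1.925
```

View pics/w1.png

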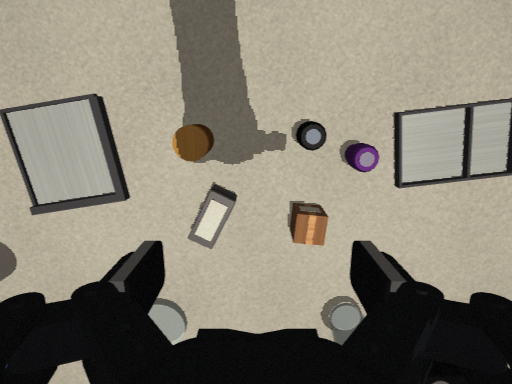

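The wrist view shows, by pixel:
- slide box with its white label at (212,217)
- carton top at (311,222)
- jar lid (193,142), eyepiece top (312,136) and purple look-alike (365,157)
- corner tray floor at left (65,152), thick sides at the bottom and right
- divided tray at right, with its right edge cut off

Next I'll measure with masks.

```bash
cat > meas.py <<'E'
from h import *
s=snap('wrist'); im=s['pixels']; hsv=cv2.cvtColor(im,cv2.COLOR_RGB2HSV); 
def comp(mask,u,v,rad=60):
    n,l,st,c=cv2.connectedComponentsWithStats(mask.astype(np.uint8))
    ok=[i for i in range(1,n) if st[i,4]>60]; 
    i=l[v,u] or min(ok,key=lambda i:np.hypot(*(c[i]-[u,v])))
    return (l==i).astype(np.uint8)
def wrect(m,z):
    c=max(cv2.findContours(m,0,cv2.CHAIN_APPROX_NONE)[0],key=cv2.contourArea)[:,0]
    P=np.array([onz(s,u,v,z)[:2]*1000 for u,v in c],np.float32)
    return cv2.minAreaRect(P),P
if __name__=='__main__':
    f=lambda t:[np.round(x,1) for x in t]
    for uv in ((212,217),(65,152),(190,142),(311,225),(312,136),(425,150)): print(uv,hsv[uv[1],uv[0]],im[uv[1],uv[0]])
    H,S,V=[hsv[:,:,i].astype(int) for i in range(3)]
    print('label',f(wrect(comp((V>160)&(S<60),212,217),.04)[0]))
    print('carton all',f(wrect(comp((H<20)&(S>95)&(V>90),311,225),.055)[0]))
    print('jar lid',f(wrect(comp((S>180)&(V>60)&(H<25),190,142),.062)[0]))
    print('eyetop',f(wrect(comp((V>90)&(S<130)&(np.hypot(*(np.indices(V.shape)-np.array([136,312])[:,None,None]))<11),312,136),.055)[0]))
    floor=(S<40)&(V>110)
    for u,v in ((65,152),(430,145),(490,145)): print('floor',f(wrect(comp(floor,u,v),.004)[0]))
    go([.5,0,.5],180,True)
    cv2.imwrite('pics/fl.png',np.hstack([floor*255]))
E
python3 meas.py
```

```text
(212, 217) [ 26  31 220] [220 216 193]
(65, 152) [ 27  17 168] [168 167 157]
(190, 142) [ 17 179 100] [100  69  30]
(311, 225) [ 14 131 214] [214 157 104]
(312, 136) [108  22 148] [135 140 148]
(425, 150) [ 28  19 175] [175 174 162]
label [array([587.1, -63.5]), array([26.8, 60.4]), np.float64(63.6)]
carton all [array([594.8,  79. ]), array([43.8, 44.4]), np.float64(84.8)]Traceback (most recent call last):
  File "meas.py", line 18, in <module>
    print('jar lid',f(wrect(comp((S>180)&(V>60)&(H<25),190,142),.062)[0]))
                            ~~~~^^^^^^^^^^^^^^^^^^^^^^^^^^^^^^^
  File "meas.py", line 6, in comp
    i=l[v,u] or min(ok,key=lambda i:np.hypot(*(c[i]-[u,v])))
                ~~~^^^^^^^^^^^^^^^^^^^^^^^^^^^^^^^^^^^^^^^^^
ValueError: min() iterable argument is empty
```

```bash
sed -i 's/(S>180)&(V>60)/(S>130)\&(V>45)/' meas.py; python3 meas.py
```

```text
(212, 217) [ 25  30 221] [221 217 195]
(65, 152) [ 25  18 168] [168 166 156]
(190, 142) [ 17 171 100] [100  71  33]
(311, 225) [ 14 132 215] [215 156 104]
(312, 136) [106  22 149] [136 142 149]
(425, 150) [ 28  21 174] [174 173 160]
label [array([587.5, -63.3]), array([26.2, 60.2]), np.float64(62.9)]
carton all [array([594.4,  79. ]), array([43.8, 44.9]), np.float64(84.6)]
jar lid [array([471.3, -79.7]), array([44.9, 53.2]), np.float64(32.3)]
eyetop [array([464.3,  77.3]), array([18.1, 19.7]), np.float64(0.3)]
floor [array([ 495.4, -287.4]), array([139.4, 123.4]), np.float64(9.3)]
floor [array([481.7, 264.1]), array([101.1,  90.5]), np.float64(7.1)]
floor [array([471.3, 347.2]), array([101. ,  54.8]), np.float64(7.2)]
shift [-0.0011, -0.0048, -0.0016] turn 0.0047 yaw -179.79 ee [0.4991 0.0039 0.4987] q7 1.49 w 0.0851 t 2.025[ WARN:0@0.642] global loadsave.cpp:1063 imwrite_ Unsupported depth image for selected encoder is fallbacked to CV_8U.
```

All the measurements fit the known sizes: carton 44×44 mm, floor width 139 mm, and the same positions from the scene and side cameras. I'll look at the corner tray closer up while turning to the grasp yaw.

```bash
python3 -m jog '[[1,[0,-0.33,0.06],-1],[1,[0,-0.33,0.06],-1],[1,[0,-0.33,0.06],-1],[1,[0,-0.33,0.06],-1],[1,[0,-0.33,0.06],-1],[1,[0,-0.33,0.06],-1]]'
python3 -m jog '[[1,[0,0,0],-1],[1,[0,0,0],-1],[1,[0,0,0],-1],[1,[0,0,0],-1],[1,[0,0,0],-1],[1,[0,0,0],-1],[1,[0,0,0],-1]]'
python3 -c "
from h import *
s=snap('wrist','w2'); go([.5,-.26,.45],-90,True)"
```

```text
time_s: 2.78
ee_pos: [0.5001, -0.258, 0.4486]
orientation: [1.199, -2.899, -0.006]
force: [0.2, 1.1, -1.8]
width: 0.0856
grasp_force: 0.0
time_s: 3.65
ee_pos: [0.5251, -0.1771, 0.3901]
orientation: [2.104, -2.272, 0.047]
force: [0.0, -0.7, 1.1]
width: 0.0851
grasp_force: 0.0
shift [0.1092, 0.0239, -0.0689] turn -0.0978 yaw -94.4 ee [ 0.5251 -0.1773  0.3902] q7 2.57 w 0.0855 t 3.7
```

View pics/w2.png

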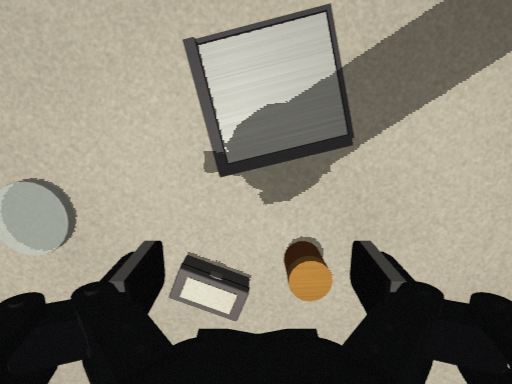

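The wrist image has the corner tray at the top centre, thick sides at left and bottom, outer high corner near (220,176). The slide box is at (210,287) with its clasp at (216,273). Joint 7 hit its limit turning this way, so I'll go back and use the other yaw branch. First I'll measure the tray corners in this view.

```bash
python3 - <<'E'
from h import *
s=snap('wrist'); g=cv2.cvtColor(s['pixels'],cv2.COLOR_RGB2GRAY)
print(g[100,200],g[152,300],g[130,320],g[60,260],g[190,275])
m=(g<62).astype(np.uint8); n,l,st,c=cv2.connectedComponentsWithStats(m)
i=l[152,300] or l[100,200]; print(st[i])
cs,h=cv2.findContours((l==i).astype(np.uint8),cv2.RETR_CCOMP,cv2.CHAIN_APPROX_NONE)
cs=sorted(cs,key=cv2.contourArea)[-2:]
for q in cs:
    for e in (4,):
        p=cv2.approxPolyDP(q,e,True)[:,0]; print(cv2.contourArea(q),p.tolist())
        for u,v in p: print((u,v),[(onz(s,u,v,z)*1000).round(1)[:2].tolist() for z in (.004,.010,.018)])
E
python3 -m jog '[[1,[0,0,0],1],[1,[0,0,0],1],[1,[0,0,0],1],[1,[0,0,0],1],[1,[0,0,0],1],[1,[0,0,0],1]]'
python3 -c "
from h import *
go([.53,-.25,.5],135,True)"
```

```text
80 39 99 197 100
[ 194   10  160  167 2680]
16018.0 [[325, 11], [348, 133], [228, 163], [196, 46]]
(np.int32(325), np.int32(11)) [[436.4, -360.0], [437.8, -358.1], [439.6, -355.5]]
(np.int32(348), np.int32(133)) [[414.2, -232.1], [416.0, -232.3], [418.3, -232.6]]
(np.int32(228), np.int32(163)) [[553.2, -208.6], [552.7, -209.2], [551.9, -210.0]]
(np.int32(196), np.int32(46)) [[575.4, -336.1], [574.5, -334.6], [573.2, -332.5]]
18177.5 [[327, 10], [198, 44], [194, 40], [224, 151], [213, 151], [221, 176], [352, 144]]
(np.int32(327), np.int32(10)) [[434.2, -360.8], [435.7, -358.8], [437.6, -356.2]]
(np.int32(198), np.int32(44)) [[573.0, -337.9], [572.2, -336.4], [571.0, -334.3]]
(np.int32(194), np.int32(40)) [[576.8, -342.2], [575.9, -340.5], [574.6, -338.4]]
(np.int32(224), np.int32(151)) [[556.5, -222.7], [555.9, -223.1], [555.0, -223.5]]
(np.int32(213), np.int32(151)) [[569.0, -223.7], [568.2, -224.0], [567.1, -224.5]]
(np.int32(221), np.int32(176)) [[562.8, -194.2], [562.1, -195.0], [561.1, -196.2]]
(np.int32(352), np.int32(144)) [[409.8, -219.4], [411.7, -219.8], [414.1, -220.4]]
time_s: 4.5
ee_pos: [0.5248, -0.1782, 0.3905]
orientation: [1.081, -2.917, 0.072]
force: [-0.3, 0.5, 0.3]
width: 0.0854
grasp_force: 0.0
shift [0.0595, -0.0768, -0.1319] turn 1.9029 yaw -139.37 ee [ 0.5248 -0.1782  0.3905] q7 1.87 w 0.0854 t 4.5
```

Tray corners in world (mm): (436,-360), (575,-336), (414,-232), (553,-209). The sides come out 141 × 130, so the centre is (495,-284) and yaw 9.7°. Next I'll turn to yaw 153° above the slide box.

```bash
python3 -m jog '[[1,[0,0,0],1],[1,[0,0,0],1],[1,[0,0,0],1],[1,[0,0,0],1],[1,[0,0,0],1],[1,[0,0,0],1]]'
python3 -c "
from h import *
go([.5875,-.0633,.15],152.9)
print(R.from_rotvec(env.get_obs()['orientation']).as_matrix()[:,2].round(4))"
```

```text
time_s: 5.25
ee_pos: [0.5248, -0.1775, 0.3899]
orientation: [-0.114, -3.128, 0.083]
force: [0.1, 0.2, -0.4]
width: 0.0854
grasp_force: 0.0
shift [-0.0686, 0.1536, 0.0975] turn 0.509 yaw 175.81 ee [ 0.5248 -0.1775  0.3899] q7 1.19 w 0.0854 t 5.25
[-0.0123 -0.0527 -0.9985]
```

```bash
python3 -m jog '[[1,[-0.068,0.154,0],0.5],[1,[-0.068,0.154,0],0.5],[1,[-0.068,0.154,0],0.5],[1,[-0.068,0.154,0],0.5],[1,[-0.068,0.154,0],0.5]]'
python3 -c "
from h import *
go([.5875,-.0633,.15],152.9)
print(R.from_rotvec(env.get_obs()['orientation']).as_matrix().round(4),env.get_obs()['joint_pos'])"
```

```text
time_s: 5.88
ee_pos: [0.5882, -0.061, 0.3823]
orientation: [-0.731, -3.053, 0.086]
force: [-0.7, -0.1, -1.0]
width: 0.0855
grasp_force: 0.0
shift [0.0006, 0.0022, 0.0967] turn 0.0045 yaw 153.1 ee [ 0.5882 -0.061   0.3823] q7 0.63 w 0.0855 t 5.875
[[-0.8917  0.4523 -0.0135]
 [ 0.4524  0.8902 -0.0533]
 [-0.0121 -0.0537 -0.9985]] [ 0.82045937  0.64501015 -1.10862273  1.70824869  0.66404922  1.22224598
  0.6308252 ]
```

The joint-limit stop left the tool with a fixed 3° tilt: its z axis is (-.013,-.053,-.998). That is within what the grasps tolerate, so I'll account for it in the grasp-point computation. Now the slide box, with a fresh wrist measurement first.

```bash
python3 - <<'E'
t=open('h.py').read()
t=t.replace("p=np.array(p,float)+(0 if tcp else np.array([0,0,.155]))","p=np.array(p,float)-(0 if tcp else .155*M[:,2])")
t=t.replace("print('shift'","print('grasp',(np.array(o['ee_pos'])+.155*M[:,2]).round(4),'tilt',M[:2,2].round(3),'F',np.round(o['force'],1),'gf',round(o['grasp_force'],1)); print('shift'")
open('h.py','w').write(t)
E
python3 - <<'E'
from meas import *
H,S,V=[cv2.cvtColor(s['pixels'],cv2.COLOR_RGB2HSV)[:,:,i].astype(int) for i in range(3)]
u,v=proj(s,[.5875,-.0633,.04]).astype(int); print(u,v)
print('label',wrect(comp((V>160)&(S<60),u,v),.04)[0])
go([.5875,-.0633,.09],152.9)
go([.5875,-.0633,.035],152.9)
E
```

```text
273 173
label ((607.2919311523438, -72.9379653930664), (25.96703338623047, 13.998150825500488), 64.04869842529297)
grasp [ 0.586  -0.0695  0.2276] tilt [-0.013 -0.053] F [-0.1  0.4 -0.6] gf 0.0
shift [0.0039, 0.017, 0.1713] turn 0.0031 yaw 153.04 ee [ 0.5881 -0.0613  0.3824] q7 0.63 w 0.0854 t 5.925
grasp [ 0.586  -0.0695  0.2276] tilt [-0.013 -0.053] F [-0.1  0.4 -0.6] gf 0.0
shift [0.0048, 0.0207, 0.2399] turn 0.0031 yaw 153.04 ee [ 0.5881 -0.0613  0.3824] q7 0.63 w 0.0854 t 5.925
```

```bash
python3 -m jog '[[1,[0.005,0.02,0.17],0.003],[1,[0.005,0.02,0.17],0.003],[1,[0.005,0.02,0.17],0.003],[1,[0.005,0.02,0.2],0.003],[1,[0.005,0.021,0.235],0.003],[1,[0.005,0.021,0.24],0.003],[1,[0.005,0.021,0.24],0.003],[1,[0.005,0.021,0.24],0.003]]'
python3 -c "
from h import *
go([.5875,-.0633,.035],152.9)"
```

```text
time_s: 6.92
ee_pos: [0.5909, -0.0524, 0.1918]
orientation: [0.734, 3.051, -0.084]
force: [-0.4, -0.1, -0.1]
width: 0.0853
grasp_force: 0.0
grasp [ 0.5894 -0.0606  0.037 ] tilt [-0.01  -0.053] F [-0.4 -0.1 -0.1] gf 0.0
shift [0.0006, -0.004, 0.0027] turn 0.0017 yaw 152.98 ee [ 0.5909 -0.0524  0.1918] q7 0.44 w 0.0853 t 6.925
```

```bash
python3 -m jog '[[1,[0,-0.004,0.002],0],[1,[0,-0.004,0.002],0],[-0.1,[0,-0.004,0.002],0],[-1,[0,-0.004,0.002],0],[-1,[0,-0.004,0.002],0],[-1,[0,-0.004,0.002],0],[-1,[0,-0.004,0.002],0]]' 30
python3 -m jog '[[-1,[0,0,-0.02],0],[-1,[0,0,-0.07],0],[-1,[0,0,-0.07],0],[-1,[0,0,-0.07],0]]'
python3 -c "
from h import *
go([.5404,-.2529,.15],99.7)
s=snap('side','s1');cv2.imwrite('pics/s1.png',cv2.resize(s['pixels'][120:250,170:350,::-1],None,fx=3,fy=3))
"
```

```text
time_s: 7.8
ee_pos: [0.5887, -0.0551, 0.1891]
orientation: [0.733, 3.053, -0.085]
force: [-2.0, -0.0, 4.9]
width: 0.0398
grasp_force: 31.0
time_s: 8.3
ee_pos: [0.5892, -0.0527, 0.2447]
orientation: [0.734, 3.053, -0.086]
force: [0.2, 0.5, -1.0]
width: 0.0394
grasp_force: 30.6
grasp [ 0.5873 -0.0609  0.0899] tilt [-0.012 -0.053] F [ 0.2  0.5 -1. ] gf 30.6
shift [-0.0579, -0.244, -0.0615] turn 1.1838 yaw 152.97 ee [ 0.5892 -0.0527  0.2447] q7 0.49 w 0.0394 t 8.3
```

View pics/s1.png

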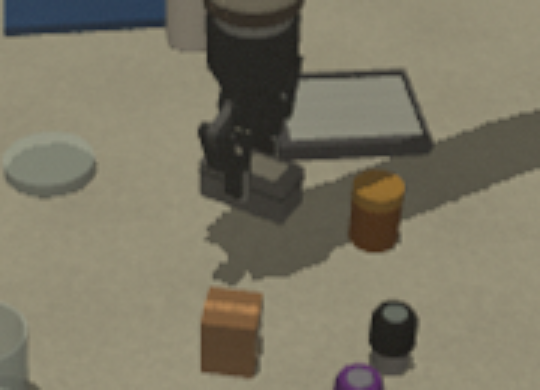

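The box is held level between the fingers (width 39.4 mm). Next I'll carry it to the tray while turning.

```bash
python3 -m jog '[[-1,[-0.05,-0.12,-0.02],1],[-1,[-0.06,-0.236,-0.02],1],[-1,[-0.06,-0.236,-0.02],1],[-1,[-0.06,-0.236,-0.02],1],[-1,[-0.06,-0.236,-0.02],1],[-1,[-0.06,-0.236,-0.02],1],[-1,[-0.06,-0.236,-0.02],1]]'
python3 -c "
from h import *
go([.5347,-.261,.08],99.7)"
```

```text
time_s: 9.22
ee_pos: [0.547, -0.2394, 0.2708]
orientation: [1.829, 2.529, -0.077]
force: [-0.6, -0.6, -1.8]
width: 0.04
grasp_force: 30.7
grasp [ 0.5451 -0.2473  0.1161] tilt [-0.012 -0.052] F [-0.6 -0.6 -1.8] gf 30.7
shift [-0.0101, -0.0164, 0.0461] turn 0.1909 yaw 108.29 ee [ 0.547  -0.2394  0.2708] q7 0.15 w 0.04 t 9.225
```

```bash
python3 -m jog '[[-1,[-0.01,-0.016,0.02],0.19],[-1,[-0.01,-0.016,0.046],0.19],[-1,[-0.01,-0.016,0.046],0.19],[-1,[-0.01,-0.016,0.046],0.19],[-1,[-0.01,-0.016,0.046],0.19]]'
python3 -c "
from h import *
go([.5347,-.261,.042],99.7)
s=snap('wrist','w3');snap('scene','sc3')
cv2.imwrite('pics/w3.png',np.hstack([s['pixels'],cv2.resize(snap('scene')['pixels'][110:200,160:280],(512,384))])[:,:,::-1][:,::1])
im=cv2.imread('pics/w3.png');cv2.imwrite('pics/w3.png',cv2.resize(im,(800,300)))"
```

```text
time_s: 9.85
ee_pos: [0.5371, -0.2542, 0.2358]
orientation: [2.012, 2.378, -0.074]
force: [0.3, 0.6, -2.2]
width: 0.0397
grasp_force: 30.6
grasp [ 0.5354 -0.2623  0.081 ] tilt [-0.011 -0.053] F [ 0.3  0.6 -2.2] gf 30.6
shift [0.0042, 0.0004, 0.0486] turn -0.0035 yaw 99.54 ee [ 0.5371 -0.2542  0.2358] q7 0.0 w 0.0397 t 9.85
```

View pics/w3.png

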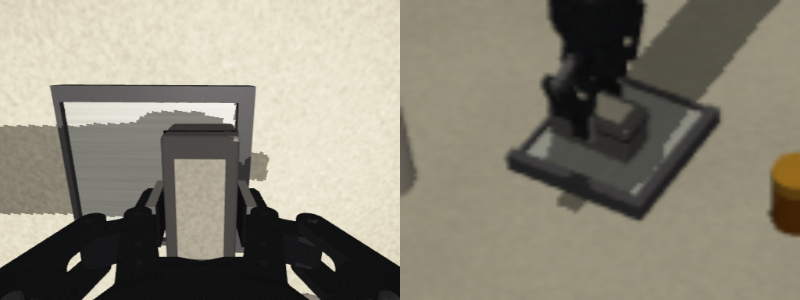

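The wrist view shows the box (top at left-image pixels 165–238, 130–260) square to the tray. It is inside the right (far) and top (left) high walls. Lowering now.

```bash
python3 -m jog '[[-1,[0.004,0,0.03],0],[-1,[0.004,0,0.045],0],[-1,[0.004,0,0.049],0],[-1,[0.004,0,0.049],0],[-1,[0.004,0,0.049],0]]'
python3 -c "
from h import *
go([.5404,-.2529,.038],99.7)"
```

```text
time_s: 10.62
ee_pos: [0.5358, -0.2536, 0.1962]
orientation: [2.014, 2.376, -0.074]
force: [0.5, -0.5, -0.2]
width: 0.0402
grasp_force: 30.6
grasp [ 0.5341 -0.2618  0.0414] tilt [-0.011 -0.053] F [ 0.5 -0.5 -0.2] gf 30.6
shift [0.0099, 0.0096, 0.0036] turn -0.0055 yaw 99.45 ee [ 0.5358 -0.2536  0.1962] q7 -0.04 w 0.0402 t 10.625
```

```bash
python3 -m jog '[[-1,[0,0,0.003],0],[-1,[0,0.006,0.003],0],[-1,[0,0.011,0.003],0],[-1,[0.006,0.012,0.003],0],[-1,[0.011,0.012,0.003],0],[-1,[0.012,0.012,0.003],0],[-1,[0.012,0.012,0.003],0],[-1,[0.012,0.012,0.003],0]]'
python3 -c "
from h import *
go([.5404,-.2529,.038],99.7)"
```

```text
time_s: 11.62
ee_pos: [0.5431, -0.2465, 0.1938]
orientation: [2.016, 2.371, -0.083]
force: [-4.3, -7.5, 7.4]
width: 0.0396
grasp_force: 29.3
grasp [ 0.5411 -0.2557  0.0391] tilt [-0.013 -0.059] F [-4.3 -7.5  7.4] gf 29.3
shift [0.0036, -0.0003, 0.0012] turn -0.0096 yaw 99.27 ee [ 0.5431 -0.2465  0.1938] q7 -0.06 w 0.0396 t 11.625
```

Contact on both walls (−4 N in x, −7.5 N in y) and on the floor. I'll release and lift.

```bash
python3 -m jog '[[0,[0,0,0],0],[0.4,[0,0,0],0],[0.4,[0,0,0],0],[0.4,[0,0,-0.02],0],[0.4,[0,0,-0.1],0],[0.4,[-0.1,0,-0.25],0],[0.4,[-0.1,0,-0.25],0],[0.4,[-0.1,0,-0.25],0]]'
cat > box.py <<'E'
from meas import *
C=np.array([495,-284.]);a=np.radians(9.7)
T=lambda p:np.array([[np.cos(a),np.sin(a)],[-np.sin(a),np.cos(a)]])@(np.array(p)-C)
hsv=cv2.cvtColor(s['pixels'],cv2.COLOR_RGB2HSV);H,S,V=[hsv[:,:,i].astype(int) for i in range(3)]
u,v=proj(s,[.540,-.253,.044]).astype(int); print(u,v)
r,P=wrect(comp((V>(230 if 0 else 150))&(S<70),u,v),.044); print('label',r,'tray',T(r[0]))
E
python3 -c "
from box import *
cv2.imwrite('pics/w4.png',s['pixels'][:,:,::-1]); go([.54,-.253,.2],99.7)"
```

```text
time_s: 12.62
ee_pos: [0.5597, -0.3131, 0.4017]
orientation: [2.014, 2.369, -0.073]
force: [0.3, 0.6, -0.8]
width: 0.0597
grasp_force: 0.0
252 93
label ((541.3594360351562, -256.46673583984375), (28.886411666870117, 61.08900833129883), 8.248967170715332) tray [50.33571952 19.32856138]
grasp [ 0.559  -0.3225  0.2473] tilt [-0.006 -0.057] F [ 2.  -1.7  1.6] gf 0.0
shift [0.0926, -0.0086, 0.0542] turn -0.0098 yaw 99.26 ee [ 0.5599 -0.3136  0.402 ] q7 0.23 w 0.06 t 12.675
```

View pics/w4.png

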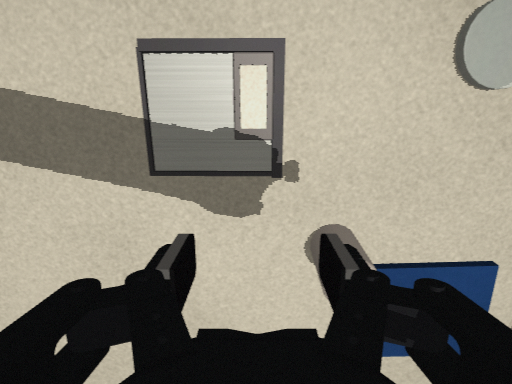

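The wrist image shows the slide box in the high corner with its label at (253,97). Tray coordinates read (50.3, 19.3), where fully home is (50, 23). That passes but may leave about a 3 mm gap on the left side, so I'll push its near end home with closed fingers.

```bash
python3 -c "
from h import *
go([.5504,-.3171,.032],99.7)"; python3 -m jog '[[-1,[0,-0.007,0.1],0],[-1,[0,-0.007,0.2],0],[-1,[0,-0.007,0.2],0]]'
python3 -c "
from h import *
go([.5504,-.3171,.034],99.7)"
```

```text
grasp [ 0.559  -0.3225  0.2473] tilt [-0.006 -0.057] F [ 2.  -1.7  1.6] gf 0.0
shift [0.0232, -0.0055, 0.2684] turn -0.0098 yaw 99.26 ee [ 0.5599 -0.3136  0.402 ] q7 0.23 w 0.06 t 12.675
time_s: 13.05
ee_pos: [0.5492, -0.3186, 0.2323]
orientation: [2.017, 2.383, -0.076]
force: [-0.2, 0.1, 0.1]
width: 0.0052
grasp_force: 0.0
grasp [ 0.5465 -0.3262  0.0775] tilt [-0.018 -0.049] F [-0.2  0.1  0.1] gf 0.0
shift [0.0129, 0.0081, 0.0537] turn -0.0035 yaw 99.54 ee [ 0.5492 -0.3186  0.2323] q7 0.12 w 0.0052 t 13.05
```

```bash
python3 -m jog '[[-1,[0,0.006,0.01],0],[-1,[0,0.006,0.052],0],[-1,[0,0.006,0.052],0],[-1,[0,0.006,0.052],0],[-1,[0,0.006,0.052],0]]'
python3 -m jog '[[-1,[0.01,0,0],0],[-1,[0.016,0,0],0],[-1,[0.02,0,0],0],[-1,[0.02,0,0],0]]'
python3 -c "
from h import *
from box import T
go([.5504,-.3171,.034],99.7);o=env.get_obs();M=R.from_rotvec(o['orientation']).as_matrix();print(T((np.array(o['ee_pos'])+.165*M[:,2])[:2]*1000))"
```

```text
time_s: 13.68
ee_pos: [0.5565, -0.3217, 0.1972]
orientation: [2.013, 2.375, -0.074]
force: [0.2, -0.1, -0.5]
width: 0.0
grasp_force: 0.0
time_s: 14.18
ee_pos: [0.5529, -0.3055, 0.1944]
orientation: [2.014, 2.378, -0.075]
force: [-0.3, 0.5, -0.7]
width: 0.0
grasp_force: 0.0
254 120
label ((540.1792602539062, -251.67324829101562), (36.516632080078125, 70.20294952392578), 9.386841773986816) tray [49.9800679  24.25236577]
grasp [ 0.551  -0.314   0.0396] tilt [-0.012 -0.053] F [ 0.  -0.  -0.6] gf 0.0
shift [-0.0033, -0.0013, 0.0072] turn -0.0052 yaw 99.47 ee [ 0.5529 -0.3059  0.1944] q7 0.06 w 0.0001 t 14.225
[ 49.95368181 -39.53371694]
```

```bash
python3 -m jog '[[-1,[0.004,0,0.003],0],[-1,[0.008,0,0.003],0],[-1,[0.01,0,0.003],0],[-1,[0.01,0,0.003],0]]'
python3 -m jog '[[-1,[0.002,0,0],0],[-1,[0.004,0,0],0],[-1,[0.004,0,0],0]]'
python3 -m jog '[[-1,[0.002,0,0],0],[-1,[0.003,0,0],0],[-1,[0.003,0,0],0]]'
python3 -c "
from h import *
from box import T
go([.5504,-.3171,.034],99.7);o=env.get_obs();M=R.from_rotvec(o['orientation']).as_matrix();print(T((np.array(o['ee_pos'])+.165*M[:,2])[:2]*1000))"
```

```text
time_s: 14.72
ee_pos: [0.5516, -0.2981, 0.1916]
orientation: [2.015, 2.377, -0.075]
force: [-0.4, 0.2, -0.2]
width: 0.0001
grasp_force: 0.0
time_s: 15.1
ee_pos: [0.5512, -0.2963, 0.1919]
orientation: [2.015, 2.374, -0.076]
force: [1.0, -5.1, 0.8]
width: -0.0002
grasp_force: 2.5
time_s: 15.48
ee_pos: [0.551, -0.2957, 0.1923]
orientation: [2.015, 2.371, -0.078]
force: [2.0, -8.8, 2.1]
width: 0.0001
grasp_force: 4.4
254 146
label ((539.6932373046875, -247.73175048828125), (36.58938217163086, 70.45187377929688), 9.482730865478516) tray [50.16509391 28.21940354]
grasp [ 0.5494 -0.3046  0.0376] tilt [-0.01  -0.057] F [ 1.5 -7.8  1.6] gf 4.4
shift [-0.0154, -0.0012, 0.0054] turn -0.0086 yaw 99.31 ee [ 0.551  -0.2957  0.1923] q7 0.03 w 0.0 t 15.525
[ 49.98384941 -29.98146036]
```

Fingertip contact is at tray y = −30, so the box's near end is at −19, which is fully home (force 8.8 N against the wall). I'll back off and go to the carton.

```bash
python3 -m jog '[[-1,[-0.02,0,0],0],[-1,[-0.02,0,-0.1],0],[-1,[-0.02,0,-0.2],0],[1,[-0.02,0,-0.25],-0.7],[1,[-0.02,0,-0.25],-0.7],[1,[-0.02,0,-0.25],-0.7],[1,[-0.02,0,-0.25],-0.7],[1,[-0.02,0,-0.25],-0.7]]'
python3 -c "
from h import *
go([.5945,.079,.2],174.6)"
```

```text
time_s: 16.52
ee_pos: [0.5556, -0.2978, 0.3912]
orientation: [1.305, 2.846, -0.081]
force: [0.1, 1.0, 0.1]
width: 0.0854
grasp_force: 0.0
grasp [ 0.5535 -0.3058  0.2364] tilt [-0.013 -0.051] F [0.1 1.  0.1] gf 0.0
shift [0.3319, 0.3541, 0.0201] turn -0.9737 yaw 130.78 ee [ 0.5556 -0.2978  0.3912] q7 0.69 w 0.0854 t 16.525
```

```bash
python3 -m jog '[[1,[0.33,0.35,0],-0.97],[1,[0.33,0.35,0],-0.97],[1,[0.33,0.35,0],-0.97],[1,[0.33,0.35,0],-0.97],[1,[0.33,0.35,0],-0.97],[1,[0.33,0.35,0],-0.97],[1,[0.33,0.35,0],-0.97],[1,[0.33,0.35,0],-0.97]]'
python3 - <<'E'
from meas import *
go([.5945,.079,.09],174.6)
H,S,V=[hsv[:,:,i].astype(int) for i in range(3)]
u,v=proj(s,[.5945,.079,.055]).astype(int);print(u,v)
m=comp((H<20)&(S>95)&(V>90),u,v); print(wrect(m,.055)[0])
E
```

```text
time_s: 17.52
ee_pos: [0.5941, 0.0855, 0.3709]
orientation: [-0.147, -3.127, 0.084]
force: [-0.5, -1.1, -0.5]
width: 0.0853
grasp_force: 0.0
grasp [0.5924 0.0753 0.216 ] tilt [-0.013 -0.054] F [-0.1 -1.   0.2] gf 0.0
shift [-0.0034, 0.0135, 0.1569] turn -0.0028 yaw 174.48 ee [0.5944 0.0836 0.3707] q7 0.73 w 0.0854 t 17.575
269 186
((594.7681884765625, 82.55480194091797), (36.41767501831055, 43.55438995361328), 85.6527328491211)
```

```bash
python3 -m jog '[[1,[-0.0035,0.011,0.08],0],[1,[-0.0035,0.014,0.157],0],[1,[-0.0035,0.016,0.157],0],[1,[-0.0035,0.016,0.2],0],[1,[-0.0035,0.017,0.217],0],[1,[-0.0035,0.017,0.217],0],[1,[-0.0035,0.017,0.217],0]]'
python3 -c "
from h import *
go([.5945,.080,.042],174.6)"
```

```text
time_s: 18.45
ee_pos: [0.597, 0.0886, 0.199]
orientation: [-0.149, -3.13, 0.082]
force: [0.1, 0.8, 0.3]
width: 0.085
grasp_force: 0.0
grasp [0.5955 0.0806 0.0442] tilt [-0.01  -0.052] F [0.1 0.8 0.3] gf 0.0
shift [0.0012, -0.0007, 0.0028] turn -0.0016 yaw 174.53 ee [0.597  0.0886 0.199 ] q7 0.58 w 0.085 t 18.45
```

```bash
python3 -m jog '[[1,[0.001,0,0.002],0],[-0.1,[0.001,0,0.002],0],[-1,[0.001,0,0.002],0],[-1,[0.001,0,0.002],0],[-1,[0.001,0,0.002],0],[-1,[0.001,0,0.002],0]]' 25
python3 -c "
from h import *
go([.5945,.080,.042],174.6)"
python3 -m jog '[[-1,[0,0,-0.02],0],[-1,[0,0,-0.09],0],[-1,[0,0,-0.16],0],[-1,[0,0,-0.16],0]]'
python3 -c "
from h import *
go([.4956,-.2403,.12],189.7);go([.488,-.246,.12],189.7)"
```

```text
time_s: 19.2
ee_pos: [0.5955, 0.0887, 0.196]
orientation: [-0.148, -3.128, 0.083]
force: [-2.0, -0.2, 5.9]
width: 0.0444
grasp_force: 26.3
grasp [0.5937 0.0806 0.0412] tilt [-0.012 -0.053] F [-2.  -0.2  5.9] gf 26.3
shift [-0.0011, -0.0007, -0.0009] turn -0.0007 yaw 174.57 ee [0.5955 0.0887 0.196 ] q7 0.58 w 0.0444 t 19.2
time_s: 19.7
ee_pos: [0.5984, 0.097, 0.3289]
orientation: [-0.148, -3.136, 0.08]
force: [-0.1, 0.9, -1.9]
width: 0.0444
grasp_force: 25.7
grasp [0.5978 0.0891 0.1741] tilt [-0.004 -0.051] F [-0.1  0.9 -1.9] gf 25.7
shift [0.0886, -0.418, 0.0889] turn -0.3355 yaw 174.6 ee [0.5984 0.097  0.3289] q7 0.68 w 0.0444 t 19.7
grasp [0.5978 0.0891 0.1741] tilt [-0.004 -0.051] F [-0.1  0.9 -1.9] gf 25.7
shift [0.0974, -0.426, 0.0893] turn -0.3355 yaw 174.6 ee [0.5984 0.097  0.3289] q7 0.68 w 0.0444 t 19.7
```

```bash
python3 -m jog '[[-1,[0.1,-0.43,0.03],-0.33],[-1,[0.1,-0.43,0.03],-0.33],[-1,[0.1,-0.43,0.03],-0.33],[-1,[0.1,-0.43,0.03],-0.33],[-1,[0.1,-0.43,0.03],-0.33],[-1,[0.1,-0.43,0.03],-0.33],[-1,[0.1,-0.43,0.03],-0.33],[-1,[0.1,-0.43,0.03],-0.33]]'
python3 -c "
from h import *
go([.4889,-.2485,.08],189.7)"
```

```text
time_s: 20.7
ee_pos: [0.4843, -0.24, 0.318]
orientation: [0.256, -3.113, 0.079]
force: [1.1, 0.3, -0.7]
width: 0.0447
grasp_force: 25.8
grasp [ 0.4824 -0.248   0.1633] tilt [-0.013 -0.052] F [ 1.1  0.3 -0.7] gf 25.8
shift [-0.0101, 0.0031, 0.1039] turn -0.007 yaw -170.61 ee [ 0.4843 -0.24    0.318 ] q7 1.46 w 0.0447 t 20.7
```

```bash
python3 -m jog '[[-1,[-0.01,0.003,0.05],0],[-1,[-0.01,0.003,0.1],0],[-1,[-0.01,0.003,0.104],0],[-1,[-0.01,0.003,0.104],0],[-1,[-0.01,0.003,0.104],0]]'
python3 -c "
from h import *
go([.4889,-.2485,.047],189.7)
s=snap('wrist','w5');t=snap('scene')
im=np.hstack([s['pixels'],cv2.resize(t['pixels'][110:200,160:280],(512,384))])[:,:,::-1]
cv2.imwrite('pics/w5.png',cv2.resize(im,(800,300)))"
```

```text
time_s: 21.32
ee_pos: [0.4921, -0.2406, 0.2367]
orientation: [0.258, -3.116, 0.082]
force: [1.0, -0.5, -0.5]
width: 0.0444
grasp_force: 25.8
grasp [ 0.4906 -0.2489  0.0819] tilt [-0.01  -0.054] F [ 1.  -0.5 -0.5] gf 25.8
shift [0.0011, 0.0031, 0.0436] turn -0.0057 yaw -170.56 ee [ 0.4921 -0.2406  0.2367] q7 1.37 w 0.0444 t 21.325
```

View pics/w5.png

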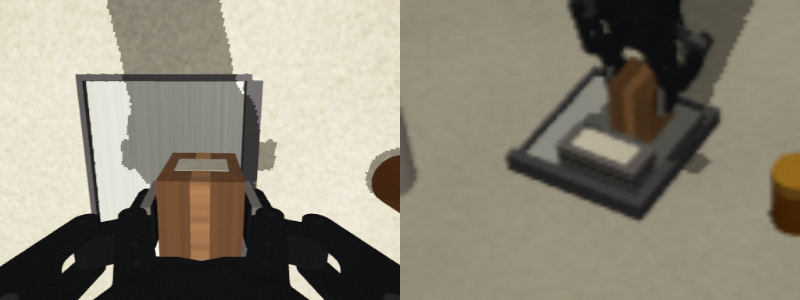

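The carton (left image, 155–245 × 150–260) is square to the tray. It clears the slide box and the left wall. I'll lower it and slide it home.

```bash
python3 -m jog '[[-1,[0.001,0.001,0.025],0],[-1,[0.001,0.001,0.042],0],[-1,[0.001,0.001,0.044],0],[-1,[0.001,0.001,0.044],0],[-1,[0.001,0.001,0.044],0]]'
python3 -c "
from h import *
go([.4956,-.2403,.0455],189.7)"
```

```text
time_s: 22.05
ee_pos: [0.4892, -0.2424, 0.1991]
orientation: [0.256, -3.111, 0.081]
force: [-2.9, 0.1, 5.2]
width: 0.0445
grasp_force: 24.7
grasp [ 0.487  -0.2506  0.0444] tilt [-0.014 -0.053] F [-2.9  0.1  5.2] gf 24.7
shift [-0.0127, 0.0109, -0.0022] turn -0.0072 yaw -170.62 ee [ 0.4892 -0.2424  0.1991] q7 1.34 w 0.0445 t 22.05
```

```bash
python3 -m jog '[[-1,[0,0,-0.001],0],[-1,[0,0.005,-0.001],0],[-1,[0,0.01,-0.001],0],[-1,[-0.005,0.013,-0.001],0],[-1,[-0.01,0.013,-0.001],0],[-1,[-0.0145,0.013,-0.001],0],[-1,[-0.0145,0.013,-0.001],0],[-1,[-0.0145,0.013,-0.001],0]]'
python3 -c "
from h import *
go([.4956,-.2403,.0455],189.7)"
```

```text
time_s: 23.05
ee_pos: [0.4977, -0.2309, 0.1993]
orientation: [0.254, -3.108, 0.082]
force: [-7.9, -2.9, 3.9]
width: 0.0447
grasp_force: 24.9
grasp [ 0.4949 -0.2393  0.0446] tilt [-0.018 -0.054] F [-7.9 -2.9  3.9] gf 24.9
shift [-0.0007, -0.0015, -0.0011] turn -0.0089 yaw -170.7 ee [ 0.4977 -0.2309  0.1993] q7 1.31 w 0.0447 t 23.05
```

```bash
python3 -m jog '[[0.1,[0,0,0],0],[0.5,[0,0,0],0],[0.5,[0,0,0],0],[0.5,[0,0,-0.02],0],[0.5,[0,0,-0.09],0],[0.5,[0.05,0,-0.2],0],[0.5,[0.1,0,-0.28],0],[0.5,[0.1,0,-0.28],0]]'
python3 - <<'E'
from box import *
cv2.imwrite('pics/w6.png',cv2.resize(s['pixels'][:,:,::-1],(800,600)))
u,v=proj(s,[.4956,-.2403,.059]).astype(int);print(u,v)
m=comp((H<20)&(S>95)&(V>90),u,v); r=wrect(m,.059)[0];print(r,T(r[0]))
go([.4643,.0773,.2],174)
E
```

```text
time_s: 24.05
ee_pos: [0.4229, -0.2304, 0.428]
orientation: [0.259, -3.114, 0.084]
force: [-0.2, -1.6, 1.4]
width: 0.0641
grasp_force: 0.0
240 264
label ((540.4089965820312, -253.31297302246094), (26.514917373657227, 60.6308708190918), 9.23974323272705) tray [49.93024359 22.59737529]
255 238
((495.2315368652344, -240.06063842773438), (44.26247024536133, 43.83620834350586), 9.046560287475586) [ 7.63154246 43.27216963]
grasp [ 0.4208 -0.2399  0.2767] tilt [-0.01  -0.057] F [-0.7  1.3  1.7] gf 0.0
shift [-0.1202, 0.3869, 0.0724] turn 0.3419 yaw -170.61 ee [ 0.4224 -0.231   0.4314] q7 1.62 w 0.0643 t 24.1
```

View pics/w6.png

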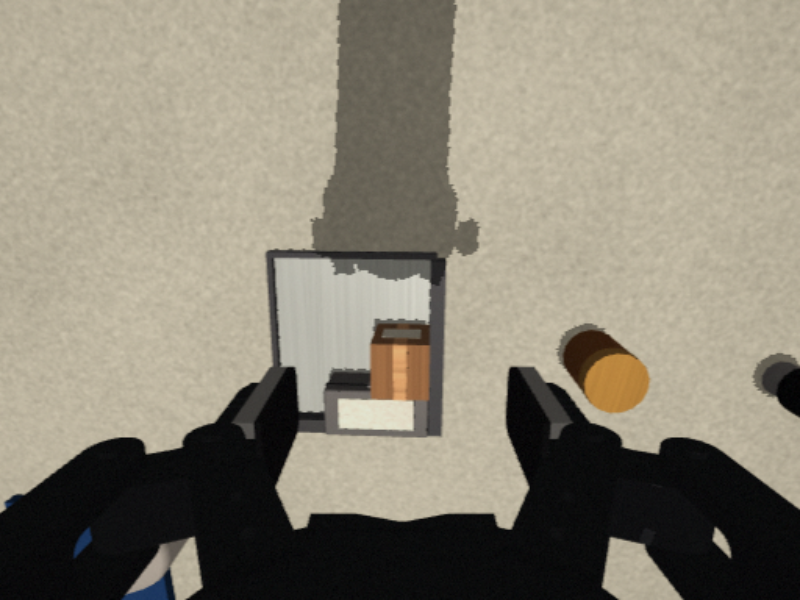

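Slide box is at tray (49.9, 22.6) and the carton at (7.6, 43.3), both fully home. Next is the eyepiece: the black one at about (464,77) mm. I'll go with a partial opening because the purple one is 78 mm away.

```bash
python3 -m jog '[[0.5,[-0.12,0.385,0],0.34],[0.5,[-0.12,0.385,0],0.34],[0.5,[-0.12,0.385,0],0.34],[0.5,[-0.12,0.385,0],0.34],[0.5,[-0.12,0.385,0],0.34],[0.5,[-0.12,0.385,0],0.34],[0.5,[-0.12,0.385,0],0.34]]'
python3 - <<'E'
from meas import *
H,S,V=[hsv[:,:,i].astype(int) for i in range(3)]
go([.4643,.0773,.1],174)
u,v=proj(s,[.4643,.0773,.055]);print(u,v)
x0,y0=int(u),int(v); x0=max(60,x0);cv2.imwrite('pics/w7.png',cv2.resize(s['pixels'][max(0,y0-60):y0+60,x0-60:x0+100,::-1],None,fx=4,fy=4))
d=np.hypot(np.indices(V.shape)[1]-u,np.indices(V.shape)[0]-v)
print('lens',wrect(comp((V>75)&(S<130)&(d<14),int(u),int(v)),.055)[0])
print('head',wrect(comp((V<70)&(d<40),int(u),int(v)),.048)[0])
E
```

```text
time_s: 24.98
ee_pos: [0.4672, 0.0891, 0.4084]
orientation: [-0.155, -3.128, 0.084]
force: [0.5, -1.2, 0.7]
width: 0.0639
grasp_force: 0.0
grasp [0.4655 0.0791 0.2533] tilt [-0.012 -0.054] F [ 0.5 -0.5 -0.1] gf 0.0
shift [-0.0, 0.008, 0.1914] turn 0.0032 yaw 174.14 ee [0.4674 0.0874 0.408 ] q7 0.76 w 0.0637 t 25.025
264.3330546814322 175.7602446608351
lens ((464.59912109375, 76.89202117919922), (19.096811294555664, 19.387489318847656), 84.91023254394531)
head ((462.8343505859375, 76.24213409423828), (35.70472717285156, 39.43927001953125), 85.16070556640625)
```

View pics/w7.png

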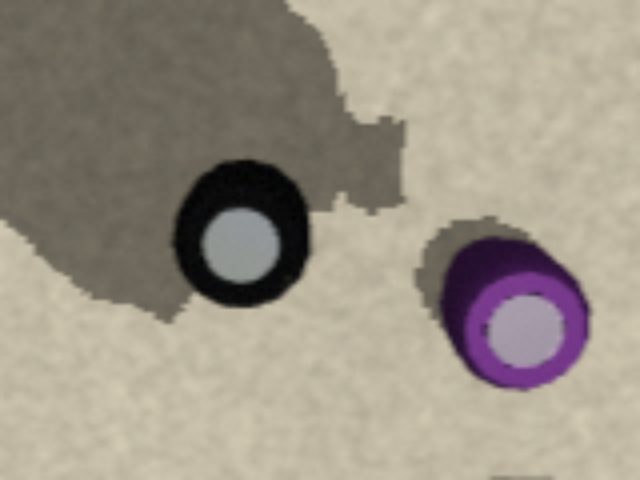

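The crop shows the black-headed eyepiece with its lens at crop (241,245). The purple look-alike is at (525,330), so the target is confirmed at (464.5, 77). Descending.

```bash
python3 -m jog '[[0.4,[0,0.005,0.07],0],[0.4,[0,0.008,0.14],0],[0.4,[0,0.009,0.19],0],[0.4,[0,0.01,0.24],0],[0.4,[0,0.012,0.269],0],[0.4,[0,0.012,0.269],0],[0.4,[0,0.012,0.269],0]]'
python3 -c "
from h import *
go([.4645,.077,.038],174)"
```

```text
time_s: 25.9
ee_pos: [0.4665, 0.0848, 0.1933]
orientation: [-0.165, -3.127, 0.083]
force: [-0.1, 0.2, -0.1]
width: 0.0598
grasp_force: 0.0
grasp [0.4647 0.0766 0.0385] tilt [-0.011 -0.053] F [-0.1  0.2 -0.1] gf 0.0
shift [0.0003, 0.0005, 0.0006] turn -0.0007 yaw 173.97 ee [0.4665 0.0848 0.1933] q7 0.45 w 0.0598 t 25.9
```

```bash
python3 -m jog '[[0,[0,0,0],0],[-1,[0,0,0],0],[-1,[0,0,0],0],[-1,[0,0,0],0],[-1,[0,0,0],0],[-1,[0,0,-0.02],0],[-1,[0,0,-0.08],0],[-1,[0,0,-0.15],0]]' 25
python3 -c "
from h import *
go([.4718,.3436,.14],174)"
```

```text
time_s: 26.9
ee_pos: [0.4668, 0.0924, 0.314]
orientation: [-0.159, -3.125, 0.083]
force: [1.8, -0.6, -0.4]
width: 0.0373
grasp_force: 25.6
grasp [0.4646 0.0842 0.1592] tilt [-0.014 -0.053] F [ 1.8 -0.6 -0.4] gf 25.6
shift [0.0239, 0.3243, 0.0068] turn 0.0035 yaw 174.16 ee [0.4668 0.0924 0.314 ] q7 0.63 w 0.0373 t 26.9
```

```bash
python3 -m jog '[[-1,[0.024,0.324,0],0],[-1,[0.024,0.324,0],0],[-1,[0.024,0.324,0],0],[-1,[0.024,0.324,0],0],[-1,[0.024,0.324,0],0],[-1,[0.024,0.324,0],0],[-1,[0.024,0.324,0],0],[-1,[0.024,0.324,0],0]]'
python3 - <<'E'
from h import *
go([.4718,.3436,.0425],174)
im=np.hstack([snap('wrist')['pixels'],snap('side')['pixels']])[:,:,::-1]
cv2.imwrite('pics/w8.png',cv2.resize(im,(800,300)))
E
```

```text
time_s: 27.9
ee_pos: [0.4755, 0.3497, 0.2985]
orientation: [-0.165, -3.127, 0.085]
force: [0.3, -0.3, -0.6]
width: 0.0373
grasp_force: 25.8
grasp [0.4737 0.3413 0.1438] tilt [-0.012 -0.054] F [ 0.3 -0.3 -0.6] gf 25.8
shift [0.0018, 0.0095, 0.1263] turn -0.0012 yaw 173.95 ee [0.4755 0.3497 0.2985] q7 0.22 w 0.0373 t 27.9
```

View pics/w8.png

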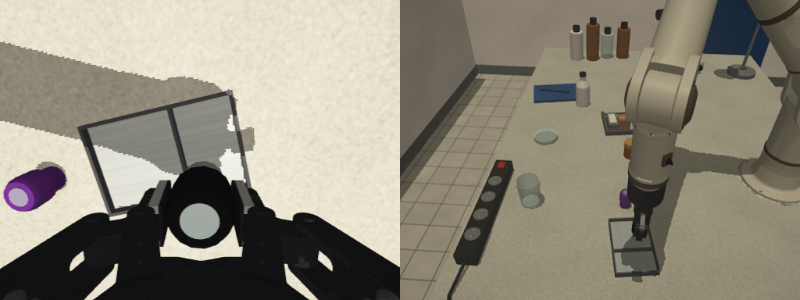

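The eyepiece hangs over the narrow compartment (wrist view, right part at about (205,150)). I'll lower it and release.

```bash
python3 -m jog '[[-1,[0.002,0.009,0.06],0],[-1,[0.002,0.009,0.1],0],[-1,[0.002,0.0095,0.12],0],[-1,[0.002,0.0095,0.1255],0],[-1,[0.002,0.0095,0.1255],0],[-1,[0.002,0.0095,0.1255],0]]'
python3 -m jog '[[-0.1,[0,0,0],0],[0.1,[0,0,0],0],[0.1,[0,0,0],0],[0.1,[0,0,-0.05],0],[0.1,[0,0,-0.12],0],[0.1,[0,-0.06,-0.2],0],[0.1,[0,-0.12,-0.2],0],[0.1,[0,-0.12,-0.2],0]]'
python3 - <<'E'
from meas import *
go([.4713,-.080,.2],190)
H,S,V=[hsv[:,:,i].astype(int) for i in range(3)]
u,v=proj(s,[.4718,.3436,.059]);print(u,v)
cv2.imwrite('pics/w9.png',s['pixels'][:,:,::-1])
d=np.hypot(np.indices(V.shape)[1]-u,np.indices(V.shape)[0]-v)
r=wrect(comp((V>75)&(S<130)&(d<14),int(u),int(v)),.059)[0];print('lens',r)
E
```

```text
time_s: 28.75
ee_pos: [0.4732, 0.3545, 0.1989]
orientation: [-0.161, -3.128, 0.081]
force: [-0.1, -0.0, -1.5]
width: 0.0373
grasp_force: 25.7
time_s: 29.75
ee_pos: [0.4666, 0.2621, 0.3635]
orientation: [-0.174, -3.129, 0.089]
force: [-0.2, 0.2, -0.0]
width: 0.0469
grasp_force: 0.0
grasp [0.4642 0.2561 0.2085] tilt [-0.011 -0.054] F [-0.4  1.3 -0.5] gf 0.0
shift [-0.0541, -0.4155, 0.0332] turn -0.3598 yaw 173.81 ee [0.4659 0.2645 0.3632] q7 0.38 w 0.0469 t 29.8
369.3458685520715 184.55561933515867
lens ((470.5776062011719, 344.593017578125), (20.25583839416504, 19.910322189331055), 40.727664947509766)
```

View pics/w9.png

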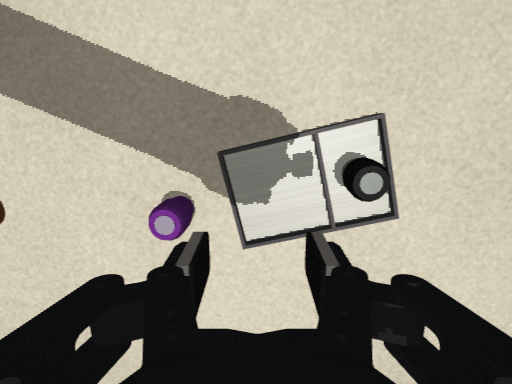

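The eyepiece stands in the narrow compartment, lens at (371,183), world (471, 345). Next, the jar.

```bash
python3 -m jog '[[1,[-0.045,-0.416,-0.02],0],[1,[-0.045,-0.416,-0.02],0],[1,[-0.045,-0.416,-0.02],0],[1,[-0.045,-0.416,-0.02],0],[1,[-0.045,-0.416,-0.02],0],[1,[-0.045,-0.416,-0.02],0],[1,[-0.045,-0.416,-0.02],0],[1,[-0.045,-0.416,-0.02],0]]'
python3 - <<'E'
from meas import *
H,S,V=[hsv[:,:,i].astype(int) for i in range(3)]
u,v=proj(s,[.4713,-.0797,.062]).astype(int);print(u,v,hsv[v,u])
for t in (60,100,140): print('lid',wrect(comp((H<26)&(S>130)&(V>t),u,v),.062)[0])
go([.471,-.083,.045],174)
E
```

```text
time_s: 30.8
ee_pos: [0.467, -0.0641, 0.3963]
orientation: [-0.156, -3.127, 0.081]
force: [-0.2, 0.0, 0.4]
width: 0.0856
grasp_force: 0.0
260 186 [ 16 170 105]
lid ((472.0375671386719, -83.08821105957031), (44.53508758544922, 46.545166015625), 85.30174255371094)
lid ((475.30169677734375, -78.43071746826172), (34.508785247802734, 45.285850524902344), 70.1408920288086)
lid ((487.60723876953125, -77.96275329589844), (14.874296188354492, 41.25012969970703), 19.712385177612305)
grasp [ 0.4651 -0.0719  0.2415] tilt [-0.012 -0.052] F [ 0.9 -0.1 -0.3] gf 0.0
shift [-0.0103, -0.0001, 0.246] turn 0.0073 yaw 174.33 ee [ 0.4669 -0.0639  0.3963] q7 1.07 w 0.0854 t 30.85
```

```bash
python3 -m jog '[[1,[-0.009,-0.003,0.07],0],[1,[-0.01,-0.003,0.14],0],[1,[-0.011,-0.002,0.17],0],[1,[-0.011,-0.001,0.22],0],[1,[-0.011,0,0.246],0],[1,[-0.011,0,0.246],0],[1,[-0.011,0,0.246],0]]'
python3 -c "
from h import *
go([.472,-.083,.045],174)"
```

```text
time_s: 31.72
ee_pos: [0.4738, -0.0762, 0.2006]
orientation: [-0.157, -3.128, 0.083]
force: [-0.1, 0.3, -0.4]
width: 0.0856
grasp_force: 0.0
grasp [ 0.4721 -0.0843  0.0458] tilt [-0.011 -0.052] F [-0.1  0.3 -0.4] gf 0.0
shift [0.0002, 0.0016, 0.0009] turn 0.0053 yaw 174.24 ee [ 0.4738 -0.0762  0.2006] q7 0.79 w 0.0856 t 31.725
```

```bash
python3 -m jog '[[0.2,[0,0.001,0],0],[-1,[0,0.001,0],0],[-1,[0,0.001,0],0],[-1,[0,0.001,0],0],[-1,[0,0.001,0],0],[-1,[0,0,-0.02],0],[-1,[0,0,-0.08],0],[-1,[0,0,-0.15],0]]' 30
python3 -c "
from h import *
go([.4823,.2593,.16],174)"
```

```text
time_s: 32.72
ee_pos: [0.4741, -0.0712, 0.3211]
orientation: [-0.16, -3.125, 0.082]
force: [0.9, -1.3, -0.1]
width: 0.0464
grasp_force: 31.0
grasp [ 0.472  -0.0792  0.1663] tilt [-0.014 -0.052] F [ 0.9 -1.3 -0.1] gf 31.0
shift [0.0304, 0.4221, -0.0143] turn 0.0027 yaw 174.12 ee [ 0.4741 -0.0712  0.3211] q7 0.97 w 0.0464 t 32.725
```

```bash
python3 -m jog '[[-1,[0.03,0.417,0],0],[-1,[0.03,0.417,0],0],[-1,[0.03,0.417,0],0],[-1,[0.03,0.417,0],0],[-1,[0.03,0.417,0],0],[-1,[0.03,0.417,0],0],[-1,[0.03,0.417,0],0],[-1,[0.03,0.417,0],0]]'
python3 -c "
from h import *
go([.4823,.2560,.05],174)"
```

```text
time_s: 33.72
ee_pos: [0.4851, 0.2614, 0.302]
orientation: [-0.162, -3.127, 0.085]
force: [0.1, -0.7, -0.7]
width: 0.0469
grasp_force: 31.0
grasp [0.4831 0.253  0.1473] tilt [-0.012 -0.054] F [ 0.1 -0.7 -0.7] gf 31.0
shift [0.0006, 0.0103, 0.1212] turn 0.001 yaw 174.05 ee [0.4851 0.2614 0.302 ] q7 0.34 w 0.0469 t 33.725
```

```bash
python3 -m jog '[[-1,[0,0.006,0.06],0],[-1,[0,0.009,0.1],0],[-1,[0,0.01,0.115],0],[-1,[0,0.01,0.12],0],[-1,[0,0.01,0.12],0],[-1,[0,0.01,0.12],0]]'
python3 -m jog '[[0.15,[0,0,0],0],[0.4,[0,0,0],0],[0.4,[0,0,0],0],[0.4,[0,0,-0.05],0],[0.4,[0,0,-0.12],0],[0.4,[0.05,-0.08,-0.2],0],[0.4,[0.05,-0.15,-0.25],0],[0.4,[0.05,-0.15,-0.25],0]]'
python3 - <<'E'
from h import *
go([.4,.1,.3],174)
a=snap('wrist');b=snap('scene');im=np.hstack([a['pixels'],cv2.resize(b['pixels'][110:260,180:440],(512,384))])[:,:,::-1]
cv2.imwrite('pics/w10.png',cv2.resize(im,(800,300)))
E
```

```text
time_s: 34.48
ee_pos: [0.485, 0.2657, 0.2067]
orientation: [-0.161, -3.129, 0.082]
force: [0.8, 0.1, -0.0]
width: 0.0463
grasp_force: 31.1
time_s: 35.48
ee_pos: [0.4342, 0.1598, 0.4132]
orientation: [-0.161, -3.128, 0.086]
force: [0.5, -0.4, -0.1]
width: 0.0599
grasp_force: 0.0
grasp [0.4325 0.1514 0.2584] tilt [-0.011 -0.054] F [ 0.5 -0.4 -0.1] gf 0.0
shift [0.0341, -0.0708, -0.0479] turn 0.0023 yaw 174.11 ee [0.4342 0.1598 0.4132] q7 0.63 w 0.0599 t 35.475
```

View pics/w10.png

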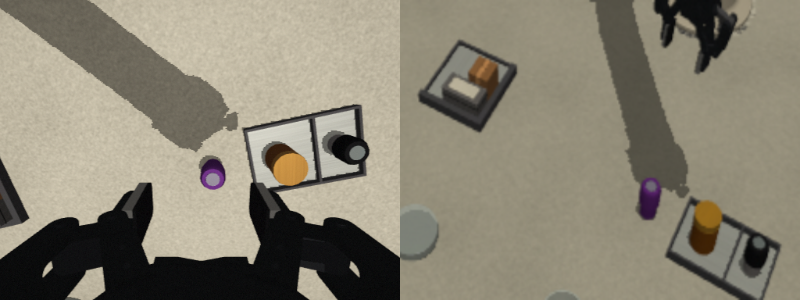

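Both views show the jar in the wide compartment (wrist (290,168)), the eyepiece in the narrow one (357,150), and the box and carton in the high corner. I'll hold briefly and hand in.

```bash
python3 -m jog '[[0.4,[0,0,0],0],[0.4,[0,0,0],0],[0.4,[0,0,0],0],[0.4,[0,0,0],0]]'; python3 -c "
from cell import env
print(env.sign_off())"
```

```text
time_s: 36.08
ee_pos: [0.4346, 0.1618, 0.4116]
orientation: [-0.157, -3.126, 0.082]
force: [0.5, -0.8, -0.4]
width: 0.0598
grasp_force: 0.0
the job is handed in; nothing more can be done
None
```

Both microscope kits are made up and handed in at about 36 s: slide box and carton measured snug in the high corner, eyepiece and jar upright in their compartments, everything released; sign-off returned no verdict.

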